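# Snap the roll clip onto the finished film roll

### The arm

A 6-joint arm with a two-finger parallel gripper is mounted at the origin on the work surface. World frame = base frame: x ahead of the robot, y to its left, z up, the work surface at z = 0. Lengths are in m, angles in rad, forces in N, time in s.
With the tool pointing down it reaches from about 0.3 to 0.85 m from the base axis. Payload 4.2 kg.
Tool frame: the origin (TCP) lies at the very end of the fingers, on their centre line; the grasp point (between the pads) lies 19 mm behind it; z points along the fingers, y is the line along which they close (so a half turn about z gives the same grasp; the last joint's range is limited). The gripper opens to 91 mm and grips with 3 to 60 N. Pads are 32 mm wide; open, the fingers measure 118 mm over their backs; the gripper's body (76 mm by 178 mm) begins 60 mm behind the grasp point.
Start: joints at [1.14, 0.32, 1.565, -0, 1.257, -0.02], TCP at [0.23, 0.527, 0.214] pointing down, gripper open.
Joint ranges: [-3.11, 3.11], [-0.84, 2.01], [0.21, 2.61], [-1.34, 4.49], [0.05, 2.63], [-2.56, 2.56]. Speed limits (rad/s): [2.57, 2.57, 3.14, 3.14, 3.14, 3.14].

### API

Orientations are given as [roll, pitch, yaw] about the fixed x, y, z axes, in that order (R = Rz(yaw) Ry(pitch) Rx(roll)).
In Python, from plant import env, cams, ticket gives the robot as it stands.
- The arm moves only by the tool apply_moves, never from a script. Its argument "rows" is a list of rows, each an object with "gripper": the closure, from 0 (fully open) to 1 (shut); "linear": the shift along the tool's x, y, z in units of 40 mm (1.0 is 40 mm), a list of three; "twist": the turn about the tool's z in degrees. In form: [{"gripper": gripper, "linear": [dx, dy, dz], "twist": twist}, ...]. A call has exactly 10 rows; each row shifts and turns the commanded pose from where the row before left it, along the tool's axes as they then stand; what a row does not reach is not made up. A row lasts 1/12 s, in which the tool goes at most 41.7 mm and 7.16 degrees, less where a joint would pass 70% of its speed; a pose out of reach is approached as far as the arm can. A call is refused whole if a number of a shift passes 1 or a number of a turn 7.16, either way. A call with a gripper value outside its range is refused whole. The fingers move at their own pace and stop on an object; "squeeze" is the grip in N (left out, the last holds). Time passes only in rows, so rows that do not move let the fingers close, or fill a call up. It gives the time, the measured TCP pose, the force, the opening and the grip force at its end, in the units of the state.
- env.get_obs(): the state, without advancing time (a new reading comes with each control period).
- cams.camera(name): name is "scene" or "top" or "wrist"; returns a dict with "img" (400x640x3 uint8, blue, green, red), "fovy" (degrees; the focal length in pixels is half the picture's height over the tangent of half this angle, whatever the lens; pixels are square), "cx", "cy" (the principal point, pixels), "extrinsics" (4x4, takes a point from camera to world coordinates); the wrist camera has in their place "T_tool_cam" (4x4, takes a point from camera to tool coordinates, whose origin is the TCP and whose axes are the flange's). Camera axes: x right, y up, looking along -z (the intrinsics and any distortion apply to the point x, -y, -z); pixel columns grow to the right and rows downward; lengths in m; the calibration is good to about 2 mm. A picture is of the moment at which its call begins: read the wrist's pose just before it. There is no depth.
- ticket.hand_in(): hands the job in; it is judged then, once.
Trained networks look in a picture, given as the dict that the camera call returned (one of the last four; its "shot" number tells which), for a name from the list of things; names that differ only in an ending like _2 or _b are one class to them, and where a whole thing is asked for, a point or a joint stands for the part that bears it (a point fixed in the world has none). Each returns a list of dicts, best first, with "conf" (0 to 1); they miss things now and then, are a little off and sometimes report something else, mostly with a low value. They report only what shows in the picture. A call takes as long as a camera call.
- cams.search_frame(picture, thing): "bbox" ([left, top, right, bottom] in pixels, round what is visible of it).
- cams.pinpoint(picture, thing): "position" ([column, row] in pixels: a listed point, or the origin of a listed thing).
The state is a dict: "time": time; "joint_positions": joint angles; "qvel": joint speeds; "joint_torque": joint torques, N m; "tool_pos": TCP position; "orientation": TCP orientation; "ft_force": force on the tool from outside, world axes, zero at the start; "torque": the same for the moment, N m; "opening": opening from 0.0 (shut) to 1.0 (fully open); "finger_force": force on a finger pad.
Only numpy, scipy, OpenCV 4.12 (cv2) and the standard library are available. Lean on these libraries where they do the work, as an engineer would, in place of code of your own. Each camera call takes 0.05 s, during which the arm holds its last target. There are 200 camera calls.

### The job

The film roll in the bench stand is finished. Pick up the roll clip that fits it, the narrower of the two, and push it straight down over the middle of the roll with its finger tab on top, until both arms snap past the sides of the roll and the clip sits fully home, then let go of it. Leave the wider clip and the other things on the bench where they are.

Things in the scene. Friction and masses are not known exactly. Their poses are not given: they have to be found in the camera images.
- roll_middle (a point): middle of the finished white film roll, on its axis, 85 mm above the bench. The roll is level, 60 mm in diameter, its film 170 mm wide, on a locked shaft: it neither turns nor shifts. y axis along the roll, x level across it, z up. The film is glossy and slippery.
- clip_bore (a point): bore centre of the narrower of two grey roll clips, the one that fits: a C-shaped plastic sleeve 60 mm long, bore 61 mm, wall 3.5 mm, loose, about 70 g. It stands mouth down on the lips of its two arms, this point 28 mm above the bench. y axis along the bore, z up through the tab. Pushed home, this point lies on the roll's axis (within 1 mm).
- clip_tab (a point): centre of the finger tab of the narrower clip, the place to pinch it: an upright plate 12 mm thick (along this point's x), 56 mm long (along y, the bore's direction) and 40 mm high, standing on the clip's flat back (40 mm wide, 60 mm long). This point is 57 mm above clip_bore, 21 mm above the flat back and 19 mm below the tab's top. Fingertips that reach the back can push on it beside the tab.
- clip: the narrower clip as a body, origin 28 mm below clip_bore, same axes. Its lips flare to about 57 mm clear at the tips; the throat is 46 mm, so each arm springs out some 7 mm to pass the roll. Arms touch with the bore 40 mm above the roll's axis; the push peaks at about 10 to 15 N some 30 mm above it; over the last 10 mm the arms close and pull the clip down.
- wide_clip_bore (a point): centre of the bore of the wider clip, which is too big for this roll: same build and look, bore 91 mm, 128 mm high, this point 37 mm above the bench. Stays where it is.
- core_mid (a point): bare cardboard core, a tube 48 mm in diameter and 120 mm high standing on end; its centre. Bystander.
- jar_mid (a point): closed sample jar, 68 mm in diameter and 85 mm high, standing; its centre. Bystander.
- dish: small steel dish, 90 mm in diameter, 40 mm high; underside. Bystander.
- scissors: scissors lying flat, 155 mm long, blue loops; the pivot. Bystander.
- gauge: dial thickness gauge lying flat, about 100 mm; its frame's corner by the dial. Bystander.
- hexkey: T-handled hex key lying flat, 130 mm long; the middle of its grip. Bystander.
- stand: fixed bench stand that holds the roll; origin on the bench under roll_middle, same axes. Aluminium base plate 110 by 270 mm, 10 mm thick; two white end plates 60 mm wide, inner faces 228 mm apart, round tops 115 mm above the bench (a small black lock knob outside the +y one reaches 130 mm). 45 mm of free air below the roll.

How it is judged:
At the end, for the whole second after the job is handed in: The narrower clip sits home on the roll: its bore centre within 5 mm of the roll's axis sideways and in height, within 25 mm of the middle of the roll along it, its bore within 0.15 rad of the roll's direction, its tab within 0.45 rad of upright, at rest (x of clip_bore in the frame of roll_middle between -0.005 and 0.005 m and z of clip_bore in the frame of roll_middle between -0.005 and 0.005 m and y of clip_bore in the frame of roll_middle between -0.025 and 0.025 m and angle between the y axis of clip_bore and the y axis of roll_middle, either way round below 0.15 rad and angle between clip_bore's own z axis and vertical below 0.45 rad and linear speed of clip below 0.02 m/s); the robot touches nothing.
It fails at once if the wider clip is moved by more than 3 cm (distance of wide_clip_bore from where it was at the start of the episode above 0.03 m).
It fails at once if any other loose thing on the bench (core, jar, dish, scissors, gauge, hex key) is moved by more than 3 cm or knocked over (distance of any of core_mid, jar_mid, dish, scissors, gauge, hexkey from where it was at the start of the episode above 0.03 m).
It also fails if it takes over 46 s, if anything falls off the work surface, if the arm or the gripper's body presses on something with over 40 N, if the wrist force passes 120 N, or if a joint passes its speed limit or range.

## Working session

There is one attempt and no reset: what is moved stays moved. The work goes in short steps, Python scripts to look and compute and a tool call to move; the robot and the scene stay as the last step left them, time stands still between calls to the robot, and variables do not carry over. Pictures are saved under pics/ and viewed, at most 10 in all, crops included, and the job is handed in when it is done.

Besides the shell and the picture viewer there is one more tool, called after "Call:" as a command line: name --argument value ..., lists and objects as JSON in quotes. apply_moves: Moves the arm, as the interface text tells. Its arguments: {"type":"object","properties":{"rows":{"type":"array"},"squeeze":{"type":"number"}},"required":["rows"]}

```bash
mkdir -p pics; ls; cat > h.py <<'E'
import numpy as np, cv2
from scipy.spatial.transform import Rotation as R
from plant import env, cams, ticket
def pose(o=None):
    o=o or env.get_obs(); T=np.eye(4); T[:3,:3]=R.from_euler('xyz',o['orientation']).as_matrix(); T[:3,3]=o['tool_pos']; return T
def shot(name):
    T=pose(); p=cams.camera(name); p['E']=p['extrinsics'] if 'extrinsics' in p else T@np.array(p['T_tool_cam']); p['E']=np.array(p['E']); return p
def ray(p,px):
    f=p['img'].shape[0]/2/np.tan(np.radians(p['fovy'])/2)
    d=np.array([(px[0]-p['cx'])/f,-(px[1]-p['cy'])/f,-1]); return p['E'][:3,3],p['E'][:3,:3]@d
def at(p,px,z):
    o,d=ray(p,px); return o+d*(z-o[2])/d[2]
def proj(p,X):
    f=p['img'].shape[0]/2/np.tan(np.radians(p['fovy'])/2)
    c=p['E'][:3,:3].T@(np.array(X)-p['E'][:3,3]); return np.array([p['cx']-f*c[0]/c[2],p['cy']+f*c[1]/c[2]])
def tri(rs):
    A=0;b=0
    for o,d in rs:
        d=d/np.linalg.norm(d);M=np.eye(3)-np.outer(d,d);A=A+M;b=b+M@o
    X=np.linalg.solve(A,b); return X,[np.linalg.norm(np.cross(X-o,d/np.linalg.norm(d))) for o,d in rs]
E
python3 - <<'E'
from h import *
print({k:np.round(v,3) if not isinstance(v,str) else v for k,v in env.get_obs().items()})
Z=dict(roll_middle=.085,clip_bore=.028,clip_tab=.085,wide_clip_bore=.037,core_mid=.06,jar_mid=.0425,dish=0,scissors=0,gauge=0,hexkey=0,stand=0)
for n in ['scene','top']:
    p=shot(n); cv2.imwrite(f'pics/{n}0.png',p['img']); print(n,{k:np.round(v,3).tolist() for k,v in p.items() if k not in('img','E')})
    for t,z in Z.items():
        print(t,[(np.round(r['position']).tolist(),round(r['conf'],2),np.round(at(p,r['position'],z),3).tolist()) for r in cams.pinpoint(p,t)[:3]])
E
```

```text
pics
{'time': np.float64(0.0), 'joint_positions': array([ 1.14 ,  0.32 ,  1.566,  0.   ,  1.257, -0.02 ]), 'qvel': array([-0.001, -0.001,  0.001, -0.001, -0.001, -0.   ]), 'joint_torque': array([-2.0000e-03, -4.1246e+01, -2.3197e+01,  7.3000e-02,  4.6000e-02,
       -0.0000e+00]), 'tool_pos': array([0.229, 0.527, 0.213]), 'orientation': array([-3.14 , -0.   ,  2.731]), 'ft_force': array([ 0.658, -0.529,  0.176]), 'torque': array([0.003, 0.005, 0.014]), 'finger_force': np.float64(0.0), 'opening': np.float64(0.999)}
scene {'fovy': 54.056, 'cx': 318.761, 'cy': 198.156, 'extrinsics': [[0.554, -0.56, 0.616, 1.171], [0.832, 0.36, -0.422, -0.468], [0.014, 0.747, 0.665, 0.71], [0.0, 0.0, 0.0, 1.0]], 'shot': 1}
roll_middle [([377.0, 172.0], 0.68, [0.589, 0.113, 0.085]), ([290.0, 175.0], 0.37, [0.477, -0.084, 0.085])]
clip_bore [([205.0, 217.0], 0.81, [0.447, -0.31, 0.028])]
clip_tab []
wide_clip_bore [([301.0, 240.0], 0.71, [0.646, -0.156, 0.037])]
core_mid [([289.0, 173.0], 0.91, [0.442, -0.067, 0.06]), ([210.0, 223.0], 0.34, [0.505, -0.314, 0.06])]
jar_mid [([202.0, 258.0], 0.88, [0.579, -0
[... 476 characters left out ...]
.006, -0.027, -0.082], [-0.028, 0.168, 0.985, 1.145], [0.0, 0.0, 0.0, 1.0]], 'shot': 2}
roll_middle [([263.0, 199.0], 0.91, [0.589, 0.094, 0.085])]
clip_bore [([408.0, 249.0], 0.87, [0.45, -0.314, 0.028])]
clip_tab [([410.0, 254.0], 0.77, [0.436, -0.306, 0.085])]
wide_clip_bore [([351.0, 183.0], 0.73, [0.643, -0.155, 0.037])]
core_mid [([322.0, 250.0], 0.48, [0.448, -0.07, 0.06])]
jar_mid [([424.0, 202.0], 0.7, [0.585, -0.363, 0.042])]
dish [([312.0, 170.0], 0.57, [0.69, -0.04, 0.0])]
scissors [([211.0, 252.0], 0.72, [0.446, 0.259, 0.0])]
gauge [([285.0, 257.0], 0.88, [0.432, 0.04, 0.0])]
hexkey [([437.0, 247.0], 0.77, [0.459, -0.404, 0.0])]
stand [([264.0, 208.0], 0.7, [0.577, 0.105, 0.0])]
```

View pics/scene0.png

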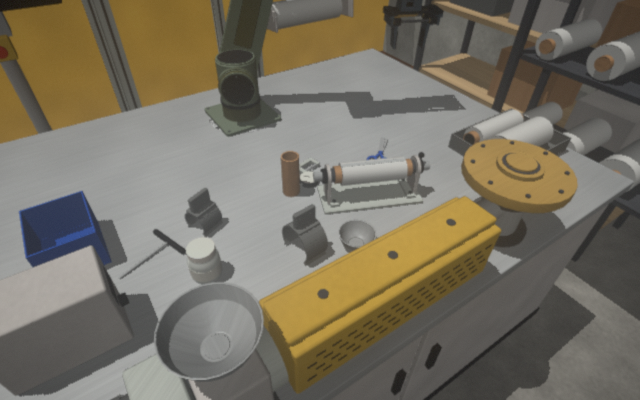

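View pics/top0.png

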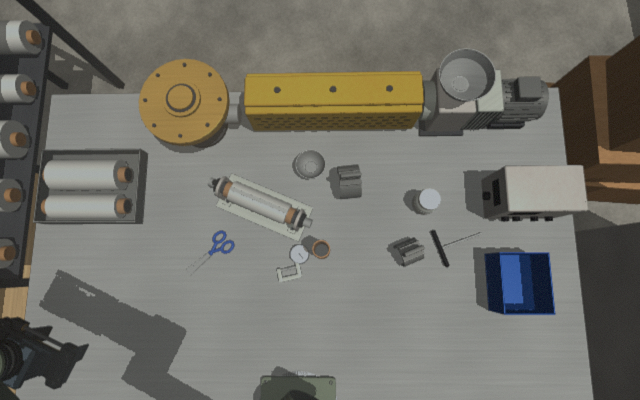

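The scene picture shows the narrower clip at about (205,212), the wider one at (305,235) and the roll at (377,172). In the top picture they are at (408,250), (348,182) and (263,203). The network points agree with this. Next I'll measure the directions in an enlarged crop.

```bash
python3 - <<'E'
from h import *
i=cv2.imread('pics/top0.png')
a=cv2.resize(i[220:280,375:455],None,fx=5,fy=5,interpolation=cv2.INTER_CUBIC)
b=cv2.resize(i[160:240,200:320],None,fx=3.33,fy=3.75,interpolation=cv2.INTER_CUBIC)[:300,:399]
b=cv2.resize(i[165:240,200:320],(480,300),interpolation=cv2.INTER_CUBIC)
cv2.imwrite('pics/crop0.png',np.hstack([a[:,:315],b]))
E
```

```text
(no output)
```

View pics/crop0.png

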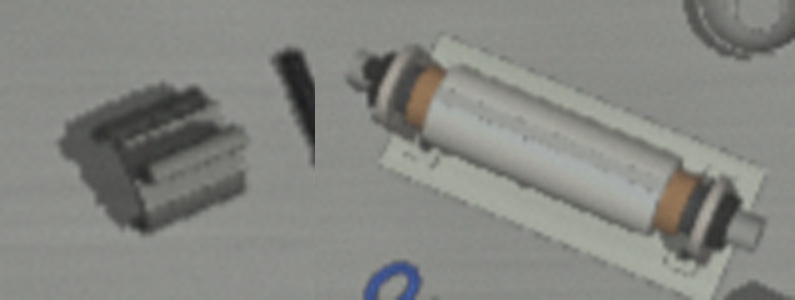

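```bash
cat >> h.py <<'E'
def plan(X,yaw,n):
    o=env.get_obs(); T=pose(o); y0=o['orientation'][2]; dy=(yaw-y0+np.pi)%(2*np.pi)-np.pi
    D=(np.array(X)-T[:3,3])/n; print('from',np.round(T[:3,3],4),np.round(o['orientation'],3),'opening',round(float(o['opening']),3),'t',round(float(o['time']),2))
    print('twist/row',round(-np.degrees(dy)/n,2))
    for k in range(n):
        y=y0+dy*(k+.5)/n; c,s=np.cos(y),np.sin(y)
        print(k,[round(v/.04,3) for v in (c*D[0]+s*D[1],s*D[0]-c*D[1],-D[2])])
E
python3 - <<'E'
from h import *
p=shot('wrist'); print(np.round(p['T_tool_cam'],3),p['fovy'])
plan([.44,-.31,.244],1.94,28)
E
```

```text
[[ 0.     0.96   0.282  0.079]
 [ 1.    -0.    -0.     0.001]
 [-0.     0.282 -0.96  -0.171]
 [ 0.     0.     0.     1.   ]] 69.99308021128181
from [0.2296 0.5272 0.214 ] [3.141 0.    2.731] opening 0.998 t 1.25
twist/row 1.62
0 [np.float64(-0.479), np.float64(-0.604), np.float64(-0.027)]
1 [np.float64(-0.496), np.float64(-0.59), np.float64(-0.027)]
2 [np.float64(-0.513), np.float64(-0.576), np.float64(-0.027)]
3 [np.float64(-0.529), np.float64(-0.561), np.float64(-0.027)]
4 [np.float64(-0.544), np.float64(-0.546), np.float64(-0.027)]
5 [np.float64(-0.559), np.float64(-0.53), np.float64(-0.027)]
6 [np.float64(-0.574), np.float64(-0.514), np.float64(-0.027)]
7 [np.float64(-0.588), np.float64(-0.498), np.float64(-0.027)]
8 [np.float64(-0.602), np.float64(-0.481), np.float64(-0.027)]
9 [np.float64(-0.616), np.float64(-0.464), np.float64(-0.027)]
10 [np.float64(-0.628), np.float64(-0.446), np.float64(-0.027)]
11 [np.float64(-0.641), np.float64(-0.428), np.float64(-0.027)]
12 [np.float64(-0.653), np.float64(-0.41), np.float64(-0.027)]
13 [np.float64(-0.664), np.float64(-0.391), np.float64
[... 202 characters left out ...]
17 [np.float64(-0.704), np.float64(-0.314), np.float64(-0.027)]
18 [np.float64(-0.712), np.float64(-0.294), np.float64(-0.027)]
19 [np.float64(-0.72), np.float64(-0.274), np.float64(-0.027)]
20 [np.float64(-0.728), np.float64(-0.253), np.float64(-0.027)]
21 [np.float64(-0.735), np.float64(-0.233), np.float64(-0.027)]
22 [np.float64(-0.741), np.float64(-0.212), np.float64(-0.027)]
23 [np.float64(-0.747), np.float64(-0.191), np.float64(-0.027)]
24 [np.float64(-0.752), np.float64(-0.17), np.float64(-0.027)]
25 [np.float64(-0.756), np.float64(-0.148), np.float64(-0.027)]
26 [np.float64(-0.76), np.float64(-0.127), np.float64(-0.027)]
27 [np.float64(-0.763), np.float64(-0.105), np.float64(-0.027)]
```

Call:
apply_moves --rows '[{"gripper": 0, "linear": [-0.48, -0.6, -0.03], "twist": 1.6}, {"gripper": 0, "linear": [-0.5, -0.59, -0.03], "twist": 1.6}, {"gripper": 0, "linear": [-0.51, -0.58, -0.03], "twist": 1.6}, {"gripper": 0, "linear": [-0.53, -0.56, -0.03], "twist": 1.6}, {"gripper": 0, "linear": [-0.54, -0.55, -0.03], "twist": 1.6}, {"gripper": 0, "linear": [-0.56, -0.53, -0.03], "twist": 1.6}, {"gripper": 0, "linear": [-0.57, -0.51, -0.03], "twist": 1.6}, {"gripper": 0, "linear": [-0.59, -0.5, -0.03], "twist": 1.6}, {"gripper": 0, "linear": [-0.6, -0.48, -0.03], "twist": 1.6}, {"gripper": 0, "linear": [-0.62, -0.46, -0.03], "twist": 1.6}]'

```text
time: 2.08
tool_pos: [0.3095, 0.2281, 0.2262]
orientation: [3.141, 0.0, 2.451]
ft_force: [0.6, -0.3, 0.0]
opening: 0.997
finger_force: 0.0
```

Call:
apply_moves --rows '[{"gripper": 0, "linear": [-0.63, -0.45, -0.03], "twist": 1.6}, {"gripper": 0, "linear": [-0.64, -0.43, -0.03], "twist": 1.6}, {"gripper": 0, "linear": [-0.65, -0.41, -0.03], "twist": 1.6}, {"gripper": 0, "linear": [-0.66, -0.39, -0.03], "twist": 1.6}, {"gripper": 0, "linear": [-0.67, -0.37, -0.03], "twist": 1.6}, {"gripper": 0, "linear": [-0.68, -0.35, -0.03], "twist": 1.6}, {"gripper": 0, "linear": [-0.7, -0.33, -0.03], "twist": 1.6}, {"gripper": 0, "linear": [-0.7, -0.31, -0.03], "twist": 1.6}, {"gripper": 0, "linear": [-0.71, -0.29, -0.03], "twist": 1.6}, {"gripper": 0, "linear": [-0.72, -0.27, -0.03], "twist": 1.6}]'

```text
time: 2.92
tool_pos: [0.3903, -0.0687, 0.2383]
orientation: [3.141, 0.0, 2.171]
ft_force: [0.5, 1.9, 0.2]
opening: 1.004
finger_force: 0.0
```

Call:
apply_moves --rows '[{"gripper": 0, "linear": [-0.73, -0.25, -0.03], "twist": 1.6}, {"gripper": 0, "linear": [-0.73, -0.23, -0.03], "twist": 1.6}, {"gripper": 0, "linear": [-0.74, -0.21, -0.03], "twist": 1.6}, {"gripper": 0, "linear": [-0.75, -0.19, -0.03], "twist": 1.6}, {"gripper": 0, "linear": [-0.75, -0.17, -0.03], "twist": 1.6}, {"gripper": 0, "linear": [-0.75, -0.15, -0.03], "twist": 1.6}, {"gripper": 0, "linear": [-0.6, -0.1, -0.03], "twist": 1.6}, {"gripper": 0, "linear": [0, 0, 0], "twist": 1.6}, {"gripper": 0, "linear": [0, 0, 0], "twist": 0}, {"gripper": 0, "linear": [0, 0, 0], "twist": 0}]'

```text
time: 3.75
tool_pos: [0.4453, -0.2685, 0.2461]
orientation: [-3.141, -0.001, 1.949]
ft_force: [-0.2, 1.0, -1.2]
opening: 1.0
finger_force: 0.0
```

```bash
python3 - <<'E'
from h import *
p=shot('wrist'); i=p['img']; cv2.imwrite('pics/w1.png',i); print(env.get_obs()['tool_pos'],env.get_obs()['orientation'],env.get_obs()['time'])
for t,z in [('clip_bore',.028),('clip_tab',.085)]:
    print(t,[(np.round(r['position']).tolist(),round(r['conf'],2),np.round(at(p,r['position'],z),3).tolist()) for r in cams.pinpoint(p,t)[:3]])
E
```

```text
[ 0.4453407  -0.2681138   0.24623466] [-3.14152299e+00 -6.39360062e-04  1.94973123e+00] 3.8
clip_bore []
clip_tab [([300.0, 221.0], 0.93, [0.442, -0.316, 0.085])]
```

View pics/w1.png

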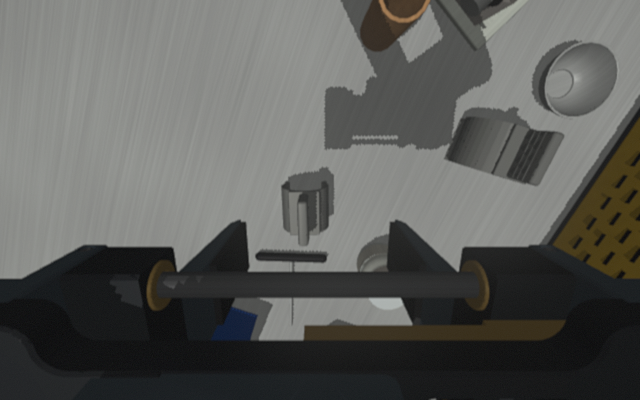

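The narrower clip is at about (303,208) between the fingers, and its tab is nearly parallel to the tool's x. I'll zoom in to measure its yaw and centre.

```bash
python3 - <<'E'
from h import *
i=cv2.imread('pics/w1.png')[160:260,255:355]
cv2.imwrite('pics/w1c.png',cv2.resize(i,(600,600),interpolation=cv2.INTER_CUBIC))
E
```

```text
(no output)
```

View pics/w1c.png

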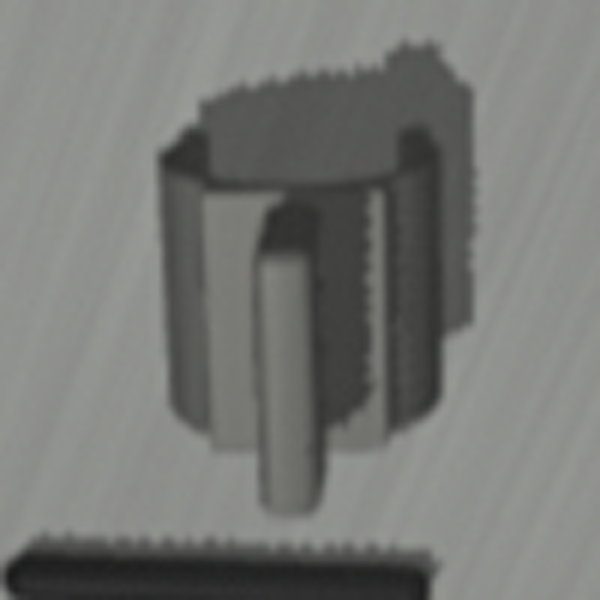

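```bash
python3 - <<'E'
from h import *
p=shot('wrist')
def q(u,v,z): return at(p,(255+u/6,160+v/6),z)
for nm,a,b in [('tab',q(286,252,.104),q(291.5,514,.104)),('bl',q(206,193,.064),q(213,450,.064)),('br',q(378,190,.064),q(387,449,.064))]:
    d=a-b; print(nm,np.round(a,4),np.round(b,4),'mid',np.round((a+b)/2,4),'len',np.round(np.linalg.norm(d),4),'yaw',round(np.arctan2(d[1],d[0]),3))
plan([.446,-.315,.15],1.95,5)
E
```

```text
tab [ 0.4362 -0.2859  0.104 ] [ 0.4567 -0.3365  0.104 ] mid [ 0.4464 -0.3112  0.104 ] len 0.0546 yaw 1.956
bl [ 0.4181 -0.2918  0.064 ] [ 0.4399 -0.3467  0.064 ] mid [ 0.429  -0.3192  0.064 ] len 0.0591 yaw 1.949
br [ 0.4519 -0.2776  0.064 ] [ 0.4758 -0.3321  0.064 ] mid [ 0.4638 -0.3049  0.064 ] len 0.0595 yaw 1.984
from [ 0.4454 -0.2679  0.2465] [3.141 0.    1.95 ] opening 1.005 t 3.95
twist/row 0.0
0 [np.float64(-0.22), np.float64(-0.085), np.float64(0.483)]
1 [np.float64(-0.22), np.float64(-0.085), np.float64(0.483)]
2 [np.float64(-0.22), np.float64(-0.085), np.float64(0.483)]
3 [np.float64(-0.22), np.float64(-0.085), np.float64(0.483)]
4 [np.float64(-0.22), np.float64(-0.085), np.float64(0.483)]
```

Call:
apply_moves --rows '[{"gripper": 0, "linear": [-0.25, -0.1, 0.4], "twist": -0.6}, {"gripper": 0, "linear": [-0.25, -0.1, 0.6], "twist": 0}, {"gripper": 0, "linear": [-0.25, -0.1, 0.6], "twist": 0}, {"gripper": 0, "linear": [-0.27, -0.08, 0.6], "twist": 0}, {"gripper": 0, "linear": [0, 0, 0.6], "twist": 0}, {"gripper": 0, "linear": [0, 0, 0.6], "twist": 0}, {"gripper": 0, "linear": [0, 0, 0.5], "twist": 0}, {"gripper": 0, "linear": [0, 0, 0.4], "twist": 0}, {"gripper": 0, "linear": [0, 0, 0.2], "twist": 0}, {"gripper": 0, "linear": [0, 0, 0], "twist": 0}]'

```text
time: 4.78
tool_pos: [0.446, -0.3109, 0.0649]
orientation: [-3.14, -0.003, 1.96]
ft_force: [-0.3, 0.6, 0.5]
opening: 0.997
finger_force: 0.0
```

```bash
python3 - <<'E'
from h import *
p=shot('wrist'); i=p['img']; cv2.imwrite('pics/w2.png',i)
plan([.4464,-.3116,.0665],1.96,1)
print([(proj(p,[.4464+s*.0245*np.cos(1.96),-.3116+s*.0245*np.sin(1.96),.104]).round()).tolist() for s in(-1,1)])
for t,z in [('clip_bore',.028),('clip_tab',.085)]:
    print(t,[(np.round(r['position']).tolist(),round(r['conf'],2),np.round(at(p,r['position'],z),3).tolist()) for r in cams.pinpoint(p,t)[:3]])
E
```

```text
from [ 0.4468 -0.3116  0.0661] [-3.141e+00 -1.000e-03  1.960e+00] opening 0.998 t 4.83
twist/row 0.01
0 [np.float64(0.003), np.float64(-0.008), np.float64(-0.01)]
[[315.0, 318.0], [314.0, 234.0]]
clip_bore []
clip_tab [([312.0, 262.0], 0.91, [0.445, -0.313, 0.085])]
```

View pics/w2.png

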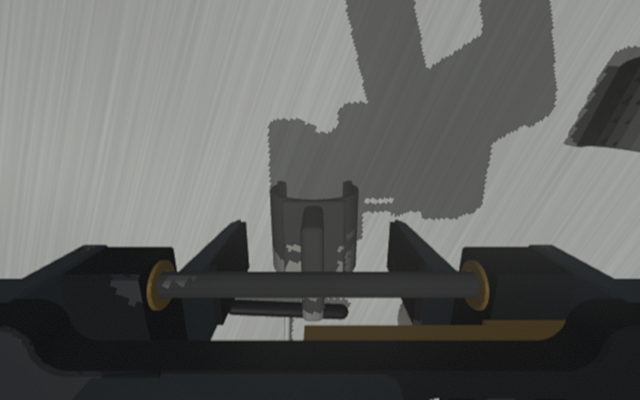

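The tab is centred between the fingers at about (313,262), so I close on it.

Call:
apply_moves --rows '[{"gripper": 1, "linear": [0, 0, 0], "twist": 0}, {"gripper": 1, "linear": [0, 0, 0], "twist": 0}, {"gripper": 1, "linear": [0, 0, 0], "twist": 0}, {"gripper": 1, "linear": [0, 0, 0], "twist": 0}, {"gripper": 1, "linear": [0, 0, 0], "twist": 0}, {"gripper": 1, "linear": [0, 0, 0], "twist": 0}, {"gripper": 1, "linear": [0, 0, 0], "twist": 0}, {"gripper": 1, "linear": [0, 0, 0], "twist": 0}, {"gripper": 1, "linear": [0, 0, 0], "twist": 0}, {"gripper": 1, "linear": [0, 0, 0], "twist": 0}]' --squeeze 40

```text
time: 5.77
tool_pos: [0.4468, -0.312, 0.0663]
orientation: [-3.142, -0.0, 1.959]
ft_force: [-0.0, -0.2, 0.3]
opening: 0.299
finger_force: 0.0
```

```bash
python3 - <<'E'
from h import *
# roll: refined from top picture crop pixels (480x300 from i[165:240,200:320], offset 315)
p=shot('top')
c=lambda u,v:(200+(u-315)/4,165+v/4)
# film corners, silhouette edges at about axis height for near-vertical view
P={k:at(p,c(*v),.085) for k,v in dict(LU=(452,68),LL=(424,140),RU=(684,162),RL=(652,230)).items()}
print({k:np.round(v,4) for k,v in P.items()})
L=(P['LU']+P['LL'])/2;Rr=(P['RU']+P['RL'])/2
print('mid',(L+Rr)/2,'len',np.linalg.norm(L-Rr),'dia',np.linalg.norm(P['LU']-P['LL']),'yaw',np.arctan2(*(L-Rr)[1::-1]))
E
```

```text
{'LU': array([0.6369, 0.1755, 0.085 ]), 'LL': array([0.5857, 0.1934, 0.085 ]), 'RU': array([0.5691, 0.0118, 0.085 ]), 'RL': array([0.5219, 0.0334, 0.085 ])}
mid [0.57839428 0.10353138 0.085     ] len 0.17468002933878632 dia 0.05420721485192129 yaw 1.184803330378037
```

Call:
apply_moves --rows '[{"gripper": 1, "linear": [0, 0, 0], "twist": 0}, {"gripper": 1, "linear": [0, 0, 0], "twist": 0}, {"gripper": 1, "linear": [0, 0, 0], "twist": 0}, {"gripper": 1, "linear": [0, 0, 0], "twist": 0}, {"gripper": 1, "linear": [0, 0, 0], "twist": 0}, {"gripper": 1, "linear": [0, 0, 0], "twist": 0}, {"gripper": 1, "linear": [0, 0, -0.1], "twist": 0}, {"gripper": 1, "linear": [0, 0, -0.4], "twist": 0}, {"gripper": 1, "linear": [0, 0, -0.7], "twist": 0}, {"gripper": 1, "linear": [0, 0, -0.8], "twist": 0}]'

```text
time: 6.65
tool_pos: [0.4458, -0.3113, 0.146]
orientation: [-3.14, -0.004, 1.959]
ft_force: [1.0, -0.5, -0.3]
opening: 0.131
finger_force: 40.0
```

```bash
python3 - <<'E'
from h import *
plan([.5,-.06,.27],1.5,14)
E
```

```text
from [ 0.4458 -0.3113  0.146 ] [-3.14  -0.004  1.959] opening 0.131 t 6.65
twist/row 1.88
0 [np.float64(0.383), np.float64(0.253), np.float64(-0.221)]
1 [np.float64(0.391), np.float64(0.241), np.float64(-0.221)]
2 [np.float64(0.399), np.float64(0.228), np.float64(-0.221)]
3 [np.float64(0.406), np.float64(0.214), np.float64(-0.221)]
4 [np.float64(0.413), np.float64(0.201), np.float64(-0.221)]
5 [np.float64(0.419), np.float64(0.187), np.float64(-0.221)]
6 [np.float64(0.425), np.float64(0.174), np.float64(-0.221)]
7 [np.float64(0.43), np.float64(0.16), np.float64(-0.221)]
8 [np.float64(0.435), np.float64(0.145), np.float64(-0.221)]
9 [np.float64(0.44), np.float64(0.131), np.float64(-0.221)]
10 [np.float64(0.444), np.float64(0.116), np.float64(-0.221)]
11 [np.float64(0.448), np.float64(0.102), np.float64(-0.221)]
12 [np.float64(0.451), np.float64(0.087), np.float64(-0.221)]
13 [np.float64(0.453), np.float64(0.072), np.float64(-0.221)]
```

```bash
python3 - <<'E'
from h import *
plan([.537,.002,.27],1.185,18)
E
```

```text
from [ 0.4458 -0.3113  0.146 ] [-3.14  -0.004  1.959] opening 0.131 t 6.65
twist/row 2.46
0 [np.float64(0.361), np.float64(0.274), np.float64(-0.172)]
1 [np.float64(0.372), np.float64(0.259), np.float64(-0.172)]
2 [np.float64(0.383), np.float64(0.242), np.float64(-0.172)]
3 [np.float64(0.393), np.float64(0.226), np.float64(-0.172)]
4 [np.float64(0.402), np.float64(0.209), np.float64(-0.172)]
5 [np.float64(0.411), np.float64(0.191), np.float64(-0.172)]
6 [np.float64(0.419), np.float64(0.173), np.float64(-0.172)]
7 [np.float64(0.426), np.float64(0.155), np.float64(-0.172)]
8 [np.float64(0.432), np.float64(0.137), np.float64(-0.172)]
9 [np.float64(0.438), np.float64(0.118), np.float64(-0.172)]
10 [np.float64(0.442), np.float64(0.099), np.float64(-0.172)]
11 [np.float64(0.446), np.float64(0.08), np.float64(-0.172)]
12 [np.float64(0.449), np.float64(0.061), np.float64(-0.172)]
13 [np.float64(0.451), np.float64(0.041), np.float64(-0.172)]
14 [np.float64(0.453), np.float64(0.022), np.float64(-0.172)]
15 [np.float64(0.453), np.float64(0.002), np.float64(-0.172)]
16 [np.float64(0.453), np.float64(-0.017), np.float64(-0.172)]
17 [np.float64(0.452), np.float64(-0.037), np.float64(-0.172)]
```

Call:
apply_moves --rows '[{"gripper": 1, "linear": [0.36, 0.27, -0.5], "twist": 2.5}, {"gripper": 1, "linear": [0.37, 0.26, -0.5], "twist": 2.5}, {"gripper": 1, "linear": [0.38, 0.24, -0.5], "twist": 2.5}, {"gripper": 1, "linear": [0.39, 0.23, -0.5], "twist": 2.5}, {"gripper": 1, "linear": [0.4, 0.21, -0.5], "twist": 2.5}, {"gripper": 1, "linear": [0.41, 0.19, -0.5], "twist": 2.5}, {"gripper": 1, "linear": [0.42, 0.17, 0], "twist": 2.5}, {"gripper": 1, "linear": [0.43, 0.15, 0], "twist": 2.5}, {"gripper": 1, "linear": [0.43, 0.14, 0], "twist": 2.5}, {"gripper": 1, "linear": [0.44, 0.12, 0], "twist": 2.5}]'

```text
time: 7.48
tool_pos: [0.4942, -0.1365, 0.2668]
orientation: [3.141, 0.0, 1.521]
ft_force: [0.2, -0.5, -0.2]
opening: 0.129
finger_force: 40.0
```

Call:
apply_moves --rows '[{"gripper": 1, "linear": [0.44, 0.1, 0], "twist": 2.5}, {"gripper": 1, "linear": [0.45, 0.08, 0], "twist": 2.5}, {"gripper": 1, "linear": [0.45, 0.06, 0], "twist": 2.5}, {"gripper": 1, "linear": [0.45, 0.04, 0], "twist": 2.5}, {"gripper": 1, "linear": [0.45, 0.02, 0], "twist": 2.4}, {"gripper": 1, "linear": [0.45, 0, 0], "twist": 2.4}, {"gripper": 1, "linear": [0.45, -0.02, 0], "twist": 2.4}, {"gripper": 1, "linear": [0.35, -0.04, 0], "twist": 2.4}, {"gripper": 1, "linear": [0, 0, 0], "twist": 0}, {"gripper": 1, "linear": [0, 0, 0], "twist": 0}]'

```text
time: 8.32
tool_pos: [0.5307, -0.0013, 0.2664]
orientation: [-3.142, 0.0, 1.183]
ft_force: [-0.1, -0.2, -1.9]
opening: 0.129
finger_force: 40.0
```

```bash
python3 - <<'E'
from h import *
p=shot('wrist'); i=p['img']; cv2.imwrite('pics/w3.png',i); np.save('E3.npy',p['E']); o=env.get_obs(); print(o['tool_pos'],o['orientation'],o['finger_force'],o['opening'],o['time'])
for t,z in [('roll_middle',.085),('clip_tab',o['tool_pos'][2]+.019),('stand',0)]:
    print(t,[(np.round(r['position']).tolist(),round(r['conf'],2),np.round(at(p,r['position'],z),3).tolist()) for r in cams.pinpoint(p,t)[:3]])
E
```

```text
[ 0.53061075 -0.00184391  0.26642768] [-3.14158362e+00  5.71629669e-04  1.18222195e+00] 39.99909281730652 0.12901437157111723 8.3667
roll_middle [([319.0, 82.0], 0.94, [0.579, 0.108, 0.085])]
clip_tab [([316.0, 258.0], 0.78, [0.532, -0.0, 0.285])]
stand [([323.0, 92.0], 0.97, [0.583, 0.102, 0.0])]
```

View pics/w3.png

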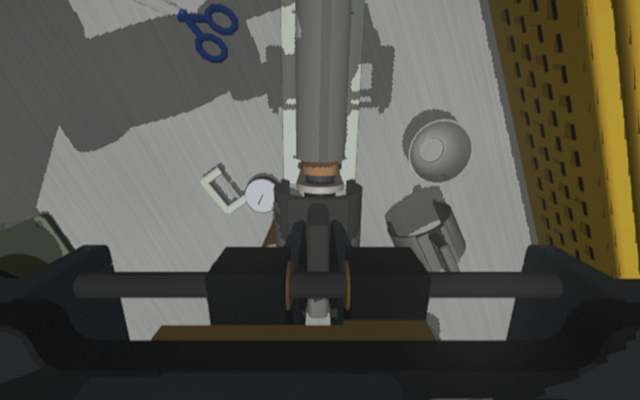

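The roll runs up the image between columns of about 296 and 350, and its film ends near row 160. I'll extract its silhouette edges and fit the cylinder to them.

```bash
python3 - <<'E'
from h import *
g=cv2.cvtColor(cv2.imread('pics/w3.png'),cv2.COLOR_BGR2GRAY)
for r in (10,40,75,100,120,140,155): print(r,g[r,282:364].tolist())
print('col',g[140:190,305].tolist(),g[140:190,335].tolist())
E
```

```text
10 [177, 175, 172, 175, 178, 176, 177, 179, 176, 162, 147, 147, 141, 105, 79, 78, 84, 86, 88, 89, 91, 93, 95, 96, 98, 98, 100, 100, 100, 103, 103, 103, 103, 105, 106, 107, 108, 111, 109, 105, 98, 95, 96, 97, 96, 96, 96, 96, 96, 99, 105, 105, 105, 104, 102, 101, 102, 100, 100, 98, 97, 96, 95, 93, 92, 89, 86, 82, 81, 89, 98, 99, 101, 102, 102, 101, 101, 100, 99, 100, 101, 97]
40 [174, 179, 176, 177, 179, 179, 180, 179, 179, 179, 181, 181, 164, 108, 76, 79, 85, 88, 90, 91, 94, 94, 96, 98, 100, 100, 100, 102, 102, 103, 104, 105, 105, 107, 108, 108, 109, 111, 109, 101, 97, 97, 98, 97, 97, 97, 98, 97, 98, 105, 106, 105, 105, 103, 101, 102, 100, 99, 99, 96, 95, 94, 93, 91, 88, 85, 80, 82, 99, 103, 102, 101, 101, 101, 99, 100, 99, 100, 101, 99, 92, 87]
75 [91, 99, 100, 100, 101, 101, 101, 102, 100, 100, 101, 100, 97, 83, 78, 82, 84, 90, 91, 93, 95, 97, 98, 99, 100, 101, 102, 103, 104, 105, 106, 106, 107, 108, 109, 110, 111, 109, 100, 97, 98, 97, 97, 97, 98, 97, 96, 99, 105, 105, 105, 105, 103, 103, 101, 100, 100, 98, 97, 96, 93, 92, 90, 87, 83, 82, 92, 101, 102, 101, 98, 97, 115, 163, 179, 1
[... 1347 characters left out ...]
9, 108, 109, 109, 111, 110, 109, 100, 96, 97, 97, 96, 96, 97, 96, 100, 106, 107, 105, 104, 104, 102, 102, 100, 99, 98, 96, 95, 92, 90, 85, 78, 105, 170, 186, 185, 182, 182, 182, 182, 181, 182, 183, 175, 142, 141, 146, 148, 148, 147, 146, 147]
col [103, 103, 102, 101, 103, 103, 103, 103, 103, 102, 103, 103, 104, 103, 103, 103, 102, 102, 102, 104, 101, 87, 71, 66, 68, 71, 85, 96, 100, 100, 99, 99, 101, 98, 84, 69, 64, 64, 64, 64, 64, 66, 67, 71, 72, 90, 127, 147, 150, 151] [101, 101, 100, 101, 101, 101, 100, 102, 101, 100, 101, 102, 100, 100, 100, 100, 101, 100, 101, 100, 99, 91, 76, 69, 75, 88, 96, 96, 95, 94, 94, 95, 93, 93, 87, 78, 71, 73, 74, 74, 73, 72, 71, 72, 69, 80, 116, 141, 144, 142]
```

```bash
python3 - <<'E'
from h import *
from scipy.optimize import least_squares
p=cams.camera('wrist'); p['E']=np.load('E3.npy')
rows=[10,40,75,100,120,140,155];L=[295.2,295,295.3,295.6,295.6,295.8,295.8];Rr=[350.7,349.6,348,347,346.8,345.8,344.6]
rs=[ray(p,(c,r)) for C in(L,Rr) for c,r in zip(C,rows)]
def res(v,z=None):
    u=np.array([np.cos(v[1]),np.sin(v[1]),0]); n=np.array([-u[1],u[0],0]); A=np.array([.5785,.105,v[2] if len(v)>2 else .085])+n*v[0]
    return [1e3*(abs(np.dot(A-o,(k:=np.cross(d,u))/np.linalg.norm(k)))-.03) for o,d in rs]
for v0 in([0,1.185],[0,1.185,.085]):
    s=least_squares(res,v0); v=s.x; print(np.round(v,4),'pt',.5785-np.sin(v[1])*v[0],.105+np.cos(v[1])*v[0],np.round(s.fun,1))
e=at(p,(320,161),.115); print('film end',e, 'mid from end',e+.085*np.array([np.cos(1.185),np.sin(1.185),0]))
E
```

```text
[-0.0019  1.1689] pt 0.5802322560743097 0.10426383921024927 [-0.4  0.1 -0.  -0.1  0.  -0.1  0.1 -0.2 -0.1 -0.3 -0.2  0.5  0.3 -0.4]
[-0.0019  1.1689  0.0843] pt 0.5802407038703904 0.10426023011805162 [-0.3  0.1  0.1 -0.1  0.1 -0.   0.1 -0.2 -0.  -0.2 -0.2  0.6  0.4 -0.4]
film end [0.54712323 0.02809528 0.115     ] mid from end [0.57910848 0.1068477  0.115     ]
```

```bash
python3 - <<'E'
from h import *
plan([.5805,.106,.19],1.169,8)
E
```

```text
from [ 0.5307 -0.0023  0.2664] [3.141 0.    1.18 ] opening 0.131 t 8.57
twist/row 0.08
0 [np.float64(0.372), np.float64(0.015), np.float64(0.239)]
1 [np.float64(0.372), np.float64(0.014), np.float64(0.239)]
2 [np.float64(0.372), np.float64(0.014), np.float64(0.239)]
3 [np.float64(0.372), np.float64(0.013), np.float64(0.239)]
4 [np.float64(0.372), np.float64(0.013), np.float64(0.239)]
5 [np.float64(0.372), np.float64(0.012), np.float64(0.239)]
6 [np.float64(0.372), np.float64(0.012), np.float64(0.239)]
7 [np.float64(0.372), np.float64(0.011), np.float64(0.239)]
```

Call:
apply_moves --rows '[{"gripper": 1, "linear": [0.37, 0.01, 0.1], "twist": 0.6}, {"gripper": 1, "linear": [0.37, 0.01, 0.1], "twist": 0}, {"gripper": 1, "linear": [0.37, 0.02, 0.1], "twist": 0}, {"gripper": 1, "linear": [0.37, 0.01, 0.2], "twist": 0}, {"gripper": 1, "linear": [0.37, 0.01, 0.3], "twist": 0}, {"gripper": 1, "linear": [0.37, 0.01, 0.3], "twist": 0}, {"gripper": 1, "linear": [0.37, 0.02, 0.4], "twist": 0}, {"gripper": 1, "linear": [0.38, 0.01, 0.4], "twist": 0}, {"gripper": 1, "linear": [0, 0, 0], "twist": 0}, {"gripper": 1, "linear": [0, 0, 0], "twist": 0}]' --squeeze 60

```text
time: 9.4
tool_pos: [0.58, 0.1073, 0.1882]
orientation: [-3.138, 0.002, 1.172]
ft_force: [0.3, -1.0, -1.1]
opening: 0.131
finger_force: 60.0
```

```bash
python3 - <<'E'
from h import *
plan([.5805,.106,.123],1.169,1)
for n in ('scene','wrist'):
    p=shot(n); cv2.imwrite(f'pics/{n}4.png',p['img'])
    for t,z in [('roll_middle',.085),('clip_tab',.209)]: print(t,[(np.round(r['position']).tolist(),round(r['conf'],2),np.round(at(p,r['position'],z),3).tolist()) for r in cams.pinpoint(p,t)[:2]])
a=cv2.resize(cv2.imread('pics/scene4.png')[100:220,290:450],(640,480),interpolation=cv2.INTER_CUBIC); cv2.imwrite('pics/scene4c.png',a)
E
```

```text
from [0.58   0.1073 0.1882] [-3.138e+00  2.000e-03  1.172e+00] opening 0.131 t 9.4
twist/row 0.2
0 [np.float64(-0.024), np.float64(0.024), np.float64(1.63)]
roll_middle [([374.0, 175.0], 0.8, [0.594, 0.099, 0.085])]
clip_tab [([380.0, 133.0], 0.56, [0.591, 0.1, 0.209])]
roll_middle [([316.0, 200.0], 0.58, [0.581, 0.107, 0.085])]
clip_tab [([316.0, 258.0], 0.69, [0.582, 0.106, 0.209])]
```

View pics/scene4c.png

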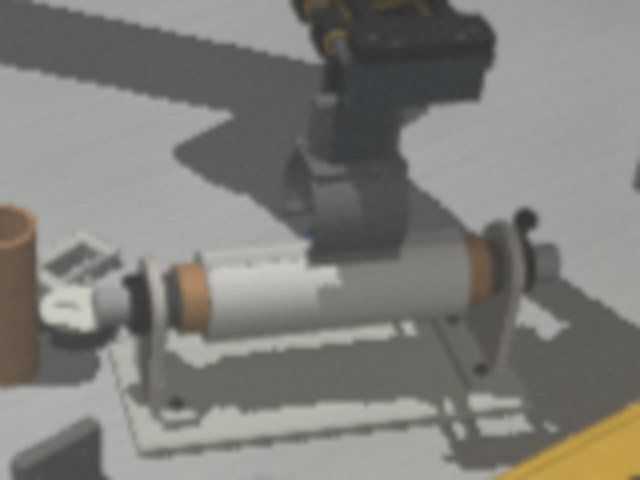

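The clip is upright over the middle of the roll and lined up with it, at about (350,210) in the crop. I start pushing down.

Call:
apply_moves --rows '[{"gripper": 1, "linear": [0, 0.02, 0.15], "twist": 0}, {"gripper": 1, "linear": [0, 0, 0.15], "twist": 0}, {"gripper": 1, "linear": [0, 0, 0.12], "twist": 0}, {"gripper": 1, "linear": [0, 0, 0.12], "twist": 0}, {"gripper": 1, "linear": [0, 0, 0.12], "twist": 0}, {"gripper": 1, "linear": [0, 0, 0.12], "twist": 0}, {"gripper": 1, "linear": [0, 0, 0.1], "twist": 0}, {"gripper": 1, "linear": [0, 0, 0.1], "twist": 0}, {"gripper": 1, "linear": [0, 0, 0], "twist": 0}, {"gripper": 1, "linear": [0, 0, 0], "twist": 0}]'

```text
time: 10.53
tool_pos: [0.581, 0.1067, 0.1518]
orientation: [-3.141, -0.001, 1.17]
ft_force: [-2.7, 2.0, 4.2]
opening: 0.131
finger_force: 60.0
```

Call:
apply_moves --rows '[{"gripper": 1, "linear": [0, 0, 0.1], "twist": 0}, {"gripper": 1, "linear": [0, 0, 0.1], "twist": 0}, {"gripper": 1, "linear": [0, 0, 0.1], "twist": 0}, {"gripper": 1, "linear": [0, 0, 0.1], "twist": 0}, {"gripper": 1, "linear": [0, 0, 0.1], "twist": 0}, {"gripper": 1, "linear": [0, 0, 0.1], "twist": 0}, {"gripper": 1, "linear": [0, 0, 0.1], "twist": 0}, {"gripper": 1, "linear": [0, 0, 0], "twist": 0}, {"gripper": 1, "linear": [0, 0, 0], "twist": 0}, {"gripper": 1, "linear": [0, 0, 0], "twist": 0}]'

```text
time: 11.37
tool_pos: [0.5798, 0.1064, 0.123]
orientation: [-3.138, 0.001, 1.17]
ft_force: [-5.9, 1.4, 4.6]
opening: 0.128
finger_force: 60.0
```

```bash
python3 - <<'E'
from h import *
o=env.get_obs(); print(o['tool_pos'],o['ft_force'],o['time'])
p=shot('scene')
a=cv2.resize(p['img'][100:220,290:450],(640,480),interpolation=cv2.INTER_CUBIC); cv2.imwrite('pics/scene5c.png',a)
E
```

```text
[0.57979453 0.10640988 0.12301036] [-5.94120681  1.42960891  4.61216101] 11.3667
```

View pics/scene5c.png

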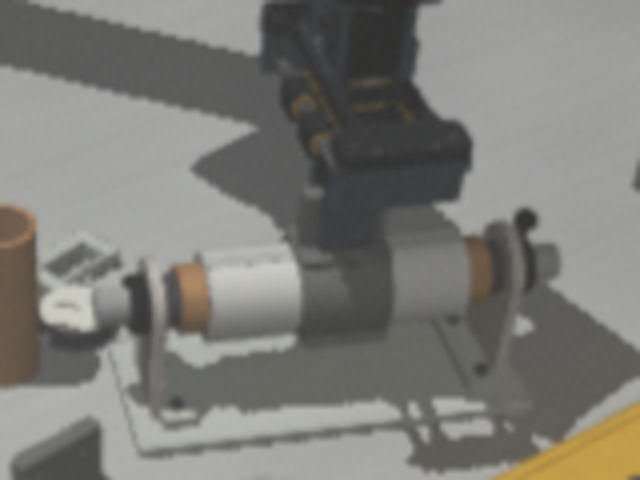

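The clip wraps the roll at about (345,290). I press slightly further and then open.

Call:
apply_moves --rows '[{"gripper": 1, "linear": [0, 0, 0.04], "twist": 0}, {"gripper": 1, "linear": [0, 0, 0.03], "twist": 0}, {"gripper": 1, "linear": [0, 0, 0], "twist": 0}, {"gripper": 0.3, "linear": [0, 0, 0], "twist": 0}, {"gripper": 0.3, "linear": [0, 0, 0], "twist": 0}, {"gripper": 0.3, "linear": [0, 0, 0], "twist": 0}, {"gripper": 0.3, "linear": [0, 0, 0], "twist": 0}, {"gripper": 0.3, "linear": [0, 0, 0], "twist": 0}, {"gripper": 0.3, "linear": [0, 0, 0], "twist": 0}, {"gripper": 0.3, "linear": [0, 0, 0], "twist": 0}]'

```text
time: 12.25
tool_pos: [0.5804, 0.1061, 0.1195]
orientation: [-3.139, 0.001, 1.17]
ft_force: [-0.7, 0.4, -0.2]
opening: 0.609
finger_force: 0.0
```

Call:
apply_moves --rows '[{"gripper": 0.3, "linear": [0, 0, 0], "twist": 0}, {"gripper": 0.3, "linear": [0, 0, 0], "twist": 0}, {"gripper": 0.3, "linear": [0, 0, -0.2], "twist": 0}, {"gripper": 0.3, "linear": [0, 0, -0.4], "twist": 0}, {"gripper": 0.3, "linear": [0, 0, -0.6], "twist": 0}, {"gripper": 0.3, "linear": [0, 0, -0.8], "twist": 0}, {"gripper": 0.3, "linear": [0, 0, -0.8], "twist": 0}, {"gripper": 0.3, "linear": [-0.5, 0, -0.5], "twist": 0}, {"gripper": 0.3, "linear": [-0.8, 0, 0], "twist": 0}, {"gripper": 0.3, "linear": [-0.8, 0, 0], "twist": 0}]'

```text
time: 13.08
tool_pos: [0.549, 0.0285, 0.2544]
orientation: [3.138, -0.002, 1.173]
ft_force: [0.2, 0.1, -0.7]
opening: 0.694
finger_force: 0.0
```

```bash
python3 - <<'E'
from h import *
o=env.get_obs(); print(o['tool_pos'],o['ft_force'],o['time'])
ax=np.array([np.cos(1.169),np.sin(1.169),0]); N=np.array([ax[1],-ax[0],0]); M=np.array([.5805,.106,.085])
S=[]; ims=[]
for n in ('scene','wrist'):
    p=shot(n)
    for t,z in [('roll_middle',.085),('clip_bore',.085),('clip_tab',.142)]:
        r=cams.pinpoint(p,t)[:1]
        if r:
            q=at(p,r[0]['position'],z)-M; print(n,t,np.round(r[0]['position']),round(r[0]['conf'],2),'across',(q@N).round(4),'along',(q@ax).round(4))
            if t=='clip_tab': S.append(ray(p,r[0]['position']))
    c=(proj(p,M+[0,0,.03])).astype(int); print(c); u,v=max(c[0]-50,0),max(c[1]-60,0)
    for k in (-.028,.028):
        for s in(-.006,.006): print(np.round(proj(p,M+ax*k+N*s+[0,0,.076])-[u,v],1)*4, end=' ')
    ims.append(cv2.resize(p['img'][v:v+120,u:u+100],(400,480),interpolation=cv2.INTER_CUBIC))
if len(S)==2: X,e=tri(S); q=X-M; print('\ntab tri',X,e,'across',q@N,'along',q@ax)
cv2.imwrite('pics/f6.png',np.hstack(ims))
E
```

```text
[0.54897529 0.02853595 0.25439977] [ 0.21973425  0.12585174 -0.6874624 ] 13.0833
scene roll_middle [375. 174.] 0.92 across 0.0109 along 0.002
scene clip_bore [374. 169.] 0.63 across -0.0085 along 0.0041
scene clip_tab [377. 154.] 0.98 across 0.0034 along 0.0022
[374 161]
[162.8 182. ] [168.4 192.8] [249.6 173.6] [255.6 184.4] wrist clip_bore [316. 112.] 0.73 across 0.001 along 0.0023
wrist clip_tab [309. 110.] 0.62 across -0.0056 along 0.0033
[315 114]
[174.4 368. ] [227.2 368. ] [172.  101.6] [228.4 101.6] 
tab tri [0.57728257 0.11223788 0.13574675] [np.float64(0.0010913889488802426), np.float64(0.0010913889488801585)] across -0.005400653832749173 along 0.004482844763242931
```

View pics/f6.png

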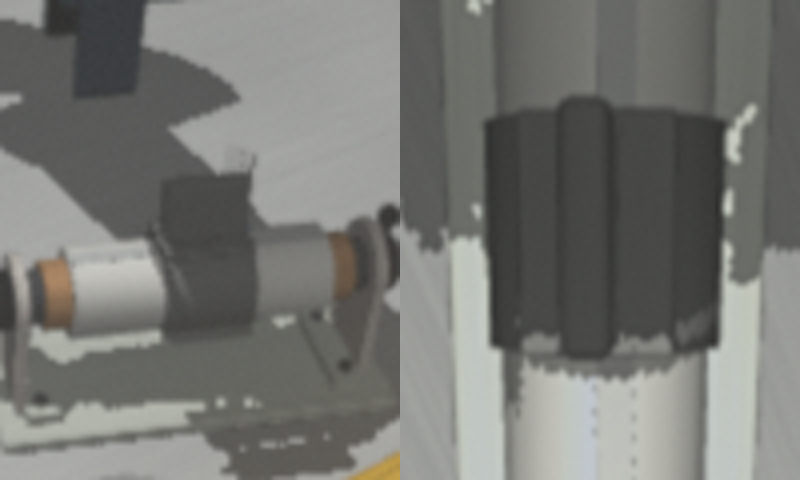

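The clip is concentric with the roll: its silhouette is centred at column 604 of the picture and the film at 605. It is upright to within about 0.07 rad, its tab top matches the predicted home position, and the gripper is clear. I hand in.

```bash
python3 -c "
from plant import ticket
print(ticket.hand_in())"
```

```text
the job is handed in; nothing more can be done
None
```

I pushed the narrower clip down over the middle of the roll and let go. The last pictures show it fully home with its tab upright, the gripper never went near the wider clip or the other things, and I handed the job in at about 13 s; no verdict came back.

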